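Close the cell bay and key in the start sequence on a battery tester

TASK

Start a test on the battery tester: slide the orange cover fully home over the cell bay, and only then press the blue, the yellow and the green key, in this order and one at a time, letting each come up again before the next. Press gently, feeling for each key because they stand at different heights: well down, held for about half a second, but never rammed (stay under about 20 N). Leave the red key and everything else on the bench alone, and leave the cover shut.

Things in the scene. Friction and masses are not known exactly. Their poses are not given: they have to be found in the camera images.
- tester: Fixed grey battery tester on the blue mat, 220 mm deep (x), 320 wide (y -150 to +170). Origin on the table, mid-depth; x points from its front (robot side) to its back, y left, z up. Front right: sloping keypad with four keys, an upright display head close behind them. Left: a low wing with cell bay and sliding cover.
- keypad (a point): Middle of the key row on the sloped panel (on the tester at x -30, y -55, z 81 mm). The panel (y -150 to +40) rises at 30 degrees from 35 mm high at x = -110 to 93 mm at x = -10. Keys stand square to it, in a row along y, 48 mm apart, colours in any order. Untouched key tops stand 14 to 22 mm out from the panel, each different and unmeasured: feel for them.
- hood (a point): Middle of the lower front edge of the display head's black top (x -24 to +102, y -150 to +40, z 170 to 230 mm on the tester). It stands so close above and behind the keys that the gripper cannot come straight down on them: press with the tool tilted about 30 degrees, along the key's axis, gripper leaning to the tester's front.
- bay (a point): Middle of the cell bay's mouth, 55 mm high, in the wing (y +40 to +170). The bay (x -98 to +5) holds four blue cells; behind it is a closed deck of the same height. Aluminium cover guides up to z = 64 mm run along both sides of the wing.
- cover (a joint): Slide of the flat orange cover along the tester's x axis, in m: 0 = fully home (towards the front, whole bay covered), grows to 0.1 as it slides back over the rear deck. It slides with 3 N of friction and stays where it is left. The cover is 105 x 108 x 5 mm, upper face 61 mm above the table.
- cover_tab (a point): Middle of the top edge of the black upright tab on the cover: the tab is 12 mm thick (tester x), 50 mm long (tester y) and stands 24 mm above the cover's upper face; this point is 85 mm above the table. With the cover home it lies at x = -88.5, y = +105 in the tester's frame.
- bezel_red: Fixed red round bezel (34 mm across, 3 mm thick) around the red key. Origin: its centre on the sloped panel; z = the key's axis, outward (30 degrees from vertical, leaning to the tester's front); y = the tester's y. The key is a flat-topped red cylinder, 23 mm diameter, on this axis; its untouched top is 14 to 22 mm out along z, not measured.
- key_red (a joint): Travel of the red spring key in m: 0 = up, 0.007 = bottomed. It starts to move at about 1.2 N, needs about 4.3 N for 4.5 mm and 6 N to bottom. Must never be pressed.
- bezel_blue: Fixed blue round bezel (34 mm across, 3 mm thick) around the blue key. Origin: its centre on the sloped panel; z = the key's axis, outward (30 degrees from vertical, leaning to the tester's front); y = the tester's y. The key is a flat-topped blue cylinder, 23 mm diameter, on this axis; its untouched top is 14 to 22 mm out along z, not measured.
- key_blue (a joint): Travel of the blue spring key in m: 0 = up, 0.007 = bottomed. It starts to move at about 1.2 N, needs about 4.3 N for 4.5 mm and 6 N to bottom. It registers when 4.5 mm down.
- bezel_yellow: Fixed yellow round bezel (34 mm across, 3 mm thick) around the yellow key. Origin: its centre on the sloped panel; z = the key's axis, outward (30 degrees from vertical, leaning to the tester's front); y = the tester's y. The key is a flat-topped yellow cylinder, 23 mm diameter, on this axis; its untouched top is 14 to 22 mm out along z, not measured.
- key_yellow (a joint): Travel of the yellow spring key in m: 0 = up, 0.007 = bottomed. It starts to move at about 1.2 N, needs about 4.3 N for 4.5 mm and 6 N to bottom. It registers when 4.5 mm down.
- bezel_green: Fixed green round bezel (34 mm across, 3 mm thick) around the green key. Origin: its centre on the sloped panel; z = the key's axis, outward (30 degrees from vertical, leaning to the tester's front); y = the tester's y. The key is a flat-topped green cylinder, 23 mm diameter, on this axis; its untouched top is 14 to 22 mm out along z, not measured.
- key_green (a joint): Travel of the green spring key in m: 0 = up, 0.007 = bottomed. It starts to move at about 1.2 N, needs about 4.3 N for 4.5 mm and 6 N to bottom. It registers when 4.5 mm down.
- tape: Bystander: a roll of cream tape lying flat, 80 mm across, 20 mm high, in front of the tester; not to be disturbed.
- marker: Bystander: a black marker lying in front of the tester, 16 mm thick, about 120 mm long along its x; not to be disturbed.
- pack: Bystander: a blue battery pack of four rods, 140 x 44 x 44 mm, long axis x, right of the tester; not to be disturbed.
- meter: Bystander: a yellow hand meter lying flat, 150 x 75 x 44 mm, left of the tester; not to be disturbed.
- screwdriver: Bystander: a screwdriver lying on the right; not to be disturbed.
- jar: Bystander: a clear jar with white cap, 60 mm across, 70 mm high, on the right; not to be disturbed.
- tray: Bystander: a grey open tray, 100 x 140 x 45 mm, on the left; not to be disturbed.

How it is judged:
On the way, in this order (a step that is already met when the one before it is completed fails the run):
1. the orange cover is slid fully home over the cell bay, no key pressed (value of joint cover below 0.004 m and value of joint each of key_red, key_blue, key_yellow, key_green below 0.0015 m), for 0.2 s.
2. the blue key alone is pressed down (over 4.5 of its 7 mm) and held 0.3 s (value of joint key_blue above 0.0045 m and value of joint each of key_red, key_yellow, key_green below 0.002 m and value of joint cover below 0.004 m), for 0.3 s.
3. the blue key is let up again before the next (value of joint each of key_red, key_blue, key_yellow, key_green below 0.0015 m), for 0.1 s.
4. the yellow key alone is pressed down (over 4.5 of its 7 mm) and held 0.3 s (value of joint key_yellow above 0.0045 m and value of joint each of key_red, key_blue, key_green below 0.002 m and value of joint cover below 0.004 m), for 0.3 s.
5. the yellow key is let up again before the next (all of step 3), for 0.1 s.
6. the green key alone is pressed down (over 4.5 of its 7 mm) and held 0.3 s (value of joint key_green above 0.0045 m and value of joint each of key_red, key_blue, key_yellow below 0.002 m and value of joint cover below 0.004 m), for 0.3 s.
At the end, for the whole second after the job is handed in: The cover is home (within 4 mm), all four keys are up (within 1.5 mm), and the bystanders rest where they were (within 20 mm) (all of step 5 and value of joint cover below 0.004 m and linear speed of each of tape, marker, pack, meter, screwdriver, jar, tray below 0.02 m/s); the robot touches nothing.
It fails at once if the red key is pressed (over 2.5 mm) (value of joint key_red above 0.0025 m).
It fails at once if a key is pressed while the cover is open (value of joint cover above 0.006 m and value of joint any of key_red, key_blue, key_yellow, key_green above 0.003 m).
It fails at once if a key is pushed with more than 22 N (value of joint any of key_red, key_blue, key_yellow, key_green above 0.001 m and contact force between any of the fingers, the arm and anything else above 22 N).
It fails at once if a bystander is moved more than 20 mm (distance of any of tape, marker, pack, meter, screwdriver, jar, tray from where it was at the start of the episode above 0.02 m).
It also fails if it takes over 64 s, if anything falls off the work surface, if the arm or the gripper's body presses on something with over 40 N, if the wrist force passes 120 N, or if a joint passes its speed limit or range.

ROBOT

A 6-joint arm with a two-finger parallel gripper is mounted at the origin on the work surface. World frame = base frame: x ahead of the robot, y to its left, z up, the work surface at z = 0. Lengths are in m, angles in rad, forces in N, time in s.
With the tool pointing down it reaches from about 0.35 to 0.95 m from the base axis. Payload 17.4 kg.
Tool frame: the origin (TCP) lies at the very end of the fingers, on their centre line; the grasp point (between the pads) lies 19 mm behind it; z points along the fingers, y is the direction in which the jaws open and shut (so a half turn about z gives the same grasp; the last joint's range is limited). The gripper opens to 93 mm and grips with 3 to 60 N. Pads are 15 mm wide; open, the fingers measure 128 mm over their backs; the gripper's body (75 mm by 188 mm) begins 65 mm behind the grasp point.
Start: joints at [1.291, 0.116, 1.442, -0, 1.584, -0.038], TCP at [0.162, 0.655, 0.219] pointing down, gripper open.
Joint ranges: [-2.83, 2.83], [-0.83, 2.19], [0.07, 2.5], [-1.14, 4.28], [0.01, 3], [-2.97, 2.97]. Speed limits (rad/s): [1.89, 1.89, 2.22, 3.14, 3.14, 3.14].

INTERFACE

Orientations are given as a unit quaternion [x, y, z, w].
In Python, from rig import * gives the robot as it stands.
- The arm moves only by the tool send_rows, never from a script. Its argument "motion" is a list of rows, each an object of numbers: "dx", "dy", "dz": the shift along the world's x, y, z in cm; "twist": the turn about the world's z in rad; "fingers": the closure in counts, from 0 (fully open) to 255 (shut). A call has exactly 8 rows; each row is the pose to reach, as a shift and turn from the pose commanded when the call began; what a row does not reach only later rows make up. A row lasts 1/10 s, in which the tool goes at most 50 mm and 8.59 degrees, less where a joint would pass 70% of its speed; a pose out of reach is approached as far as the arm can. A call with a gripper value outside its range is refused whole. The fingers move at their own pace and stop on an object; the grip force is fixed at half the most. Time passes only in rows, so rows that repeat a pose let the fingers close, or fill a call up. It gives the time, the measured TCP pose, the force and the opening at its end, in the units of the state.
- get_obs(): the state, without advancing time (a new reading comes with each control period).
- snapshot(name): name is "scene" or "top"; returns a dict with "pixels" (480x640x3 uint8, blue, green, red), "fx", "fy", "cx", "cy" (pixels), "distortion" ([k1, k2, p1, p2, k3] as OpenCV has them; the pictures are not rectified), "rvec" (rotation vector, rad) and "tvec" (3), from world to camera coordinates, as OpenCV has them. Camera axes: x right, y down, z forward; pixel columns grow to the right and rows downward; lengths in m; the calibration is good to about 2 mm. A picture is of the moment at which its call begins. There is no depth.
- close_job(): hands the job in, once; it reports no verdict.
The state is a dict: "time": time; "joint_positions": joint angles; "joint_velocities": joint speeds; "joint_efforts": joint torques, N m; "eef_pos": TCP position; "orientation": TCP orientation; "ft_force": force on the tool from outside, world axes, zero at the start; "moment": the same for the moment, N m; "finger_gap": finger opening in m.
Only numpy, scipy, OpenCV 4.12 (cv2) and the standard library are available. Lean on these libraries where they do the work, as an engineer would, in place of code of your own. Each camera call takes 0.05 s, during which the arm holds its last target. There are 200 camera calls.

## Working session

There is one attempt and no reset: what is moved stays moved. The work goes in short steps, Python scripts to look and compute and a tool call to move; the robot and the scene stay as the last step left them, time stands still between calls to the robot, and variables do not carry over. Pictures are saved under pics/ and viewed, about 8 in all and at most 12, crops included, and the job is handed in when it is done.

Besides the shell and the picture viewer there is one more tool, called as name(argument=value, ...), one argument or row to a line, values as JSON. send_rows: Moves the arm, as the interface text tells. Its arguments: {"type":"object","properties":{"motion":{"type":"array","items":{"type":"object","properties":{"dx":{"type":"number"},"dy":{"type":"number"},"dz":{"type":"number"},"twist":{"type":"number"},"fingers":{"type":"number"}}}}},"required":["motion"]}

```bash
ls; mkdir -p pics; python3 - <<'E'
from rig import *
import cv2,numpy as np
o=get_obs(); print({k:np.round(v,4) for k,v in o.items()})
for n in("scene","top"):
    s=snapshot(n); np.save(f"pics/{n}0.npy",s,allow_pickle=True); cv2.imwrite(f"pics/{n}0.png",s["pixels"])
    R=cv2.Rodrigues(np.array(s["rvec"],float))[0]; print(n,s["fx"],s["distortion"],"cam",(-R.T@np.array(s["tvec"]).ravel()).round(3))
E
```

```text
pics
{'time': np.float64(0.0), 'joint_positions': array([ 1.2912,  0.1165,  1.4422,  0.    ,  1.584 , -0.0378]), 'joint_velocities': array([ 0.0008, -0.0009, -0.0001, -0.0005, -0.0008,  0.0004]), 'joint_efforts': array([ 4.00000e-04, -7.21268e+01, -6.22591e+01,  7.79000e-02,
        2.39000e-02, -2.00000e-04]), 'eef_pos': array([0.1616, 0.6552, 0.2179]), 'orientation': array([ 1.206e-01,  9.927e-01, -5.000e-04, -1.000e-04]), 'ft_force': array([-0.0927,  0.537 ,  0.096 ]), 'moment': array([-0.0268,  0.0366,  0.0069]), 'finger_gap': np.float64(0.0926)}
scene 544.8021820964597 [-0.15288095  0.          0.          0.          0.        ] cam [ 0.141 -0.704  1.394]
top 498.1128712273351 [0.03495473 0.         0.         0.         0.        ] cam [0.496 0.053 1.253]
```

View pics/top0.png

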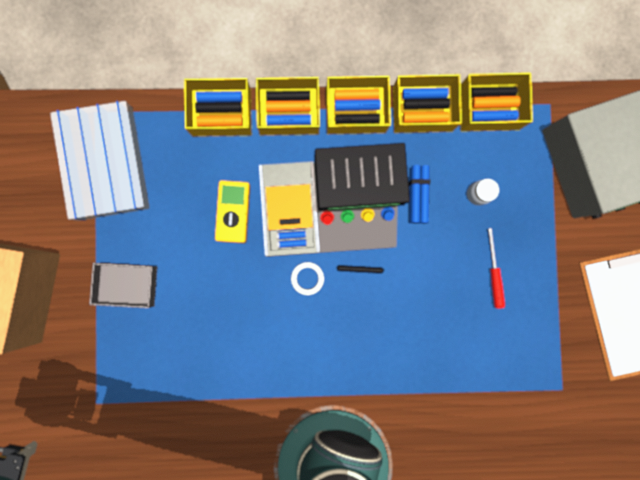

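View pics/scene0.png

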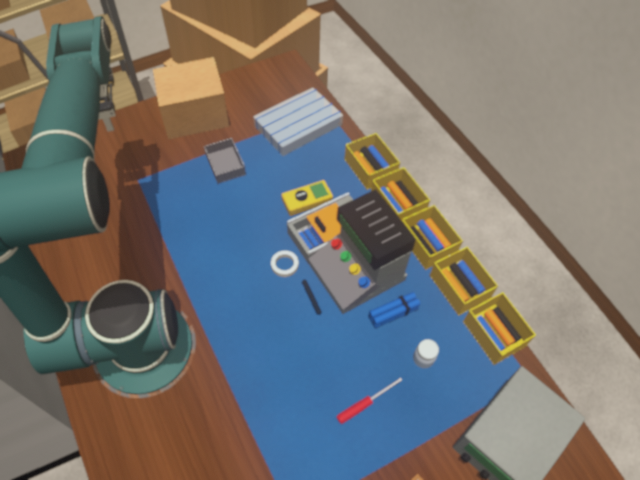

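```bash
cat > h.py <<'E'
import numpy as np,cv2
def load(n): return np.load(n,allow_pickle=True).item()
def ray(s,uv):
    K=np.array([[s["fx"],0,s["cx"]],[0,s["fy"],s["cy"]],[0,0,1.]])
    p=cv2.undistortPoints(np.array([[uv]],float),K,np.array(s["distortion"],float))[0,0]
    R=cv2.Rodrigues(np.array(s["rvec"],float))[0]
    return -R.T@np.array(s["tvec"],float).ravel(), R.T@np.array([p[0],p[1],1])
def onz(s,uv,z): o,d=ray(s,uv); return o+d*(z-o[2])/d[2]
def tri(s1,u1,s2,u2):
    o1,d1=ray(s1,u1);o2,d2=ray(s2,u2)
    t=np.linalg.lstsq(np.c_[d1,-d2],o2-o1,rcond=None)[0]
    a=o1+t[0]*d1;b=o2+t[1]*d2; return (a+b)/2,np.linalg.norm(a-b)
def blobs(s,lo,hi,box):
    x0,y0,x1,y1=box; h=cv2.cvtColor(s["pixels"],cv2.COLOR_BGR2HSV)[y0:y1,x0:x1]
    m=cv2.inRange(h,lo,hi); n,l,st,c=cv2.connectedComponentsWithStats(m)
    return sorted([(int(st[i,4]),(c[i]+[x0,y0]).round(1).tolist()) for i in range(1,n) if st[i,4]>8],reverse=True)[:3]
E
python3 - <<'E'
from h import *
T=load("pics/top0.npy");S=load("pics/scene0.npy")
col=dict(red=((0,150,90),(8,255,255)),green=((50,120,60),(80,255,255)),yellow=((22,150,120),(32,255,255)),blue=((105,160,120),(122,255,255)))
for k,(lo,hi) in col.items():
    print(k,blobs(T,lo,hi,(318,207,397,226)),blobs(S,lo,hi,(325,234,374,294)))
for z,n,uvs in((.055,'wing/guide',[(266,256),(259,164),(397,247)]),(.230,'hoodtop',[(315,149),(406,143),(408,201),(320,208)]),(.085,'tab',[(281,221),(300,220)])):
    print(n,[onz(T,u,z).round(3).tolist() for u in uvs])
for n,im in(("t",T),("s",S)):
    c=im["pixels"][145:265,250:420] if n=="t" else im["pixels"][185:315,275:430]
    cv2.imwrite(f"pics/c{n}.png",cv2.resize(c,None,fx=4.5,fy=4.5,interpolation=2))
E
```

```text
red [(141, [326.7, 217.0])] [(70, [336.2, 243.4])]
green [(130, [347.0, 215.3])] [(60, [345.4, 255.8])]
yellow [(137, [367.3, 214.0])] [(79, [354.6, 268.5])]
blue [(124, [387.5, 213.0])] [(66, [363.9, 281.6])]
wing/guide [[0.519, 0.15, 0.055], [0.742, 0.163, 0.055], [0.533, -0.166, 0.055]]
hoodtop [[0.735, 0.03, 0.23], [0.743, -0.159, 0.23], [0.622, -0.159, 0.23], [0.612, 0.023, 0.23]]
tab [[0.6, 0.111, 0.085], [0.601, 0.067, 0.085]]
```

View pics/ct.png

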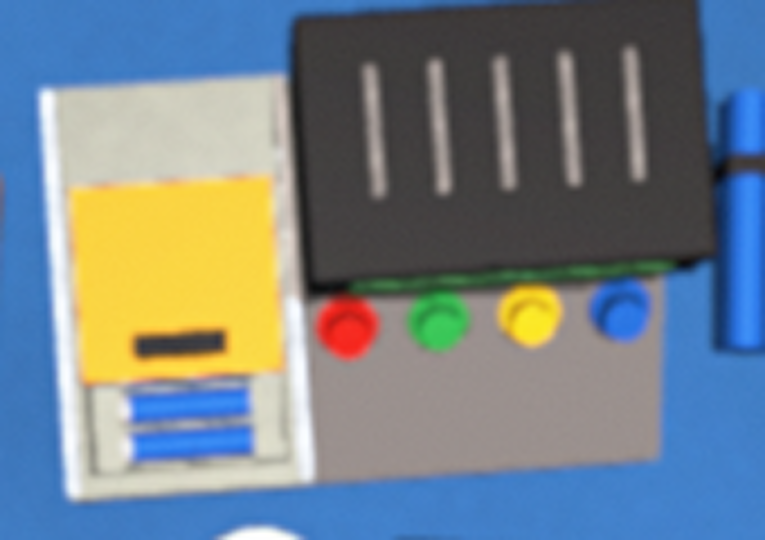

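View pics/cs.png

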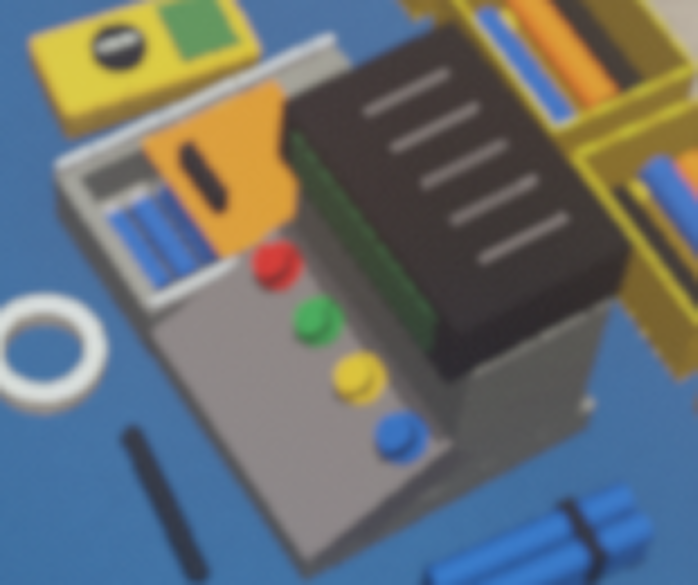

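Top view: the keys run left to right red (327,217), green (347,215), yellow (367,214), blue (388,213). The hood's front edge runs (320,208)–(408,201), and the tab is at (290,221), so the cover is about 57 mm open. The tester's yaw is about +0.057 rad and its origin about (0.638, -0.013).

I'll do the cover first and approach the tab from above.

send_rows(
  motion=[
    {"dx":44,"dy":-56.5,"dz":3,"twist":-1.27,"fingers":150},
    {"dx":44,"dy":-56.5,"dz":3,"twist":-1.27,"fingers":150},
    {"dx":44,"dy":-56.5,"dz":3,"twist":-1.27,"fingers":150},
    {"dx":44,"dy":-56.5,"dz":3,"twist":-1.27,"fingers":150},
    {"dx":44,"dy":-56.5,"dz":3,"twist":-1.27,"fingers":150},
    {"dx":44,"dy":-56.5,"dz":3,"twist":-1.27,"fingers":150},
    {"dx":44,"dy":-56.5,"dz":3,"twist":-1.27,"fingers":150},
    {"dx":44,"dy":-56.5,"dz":3,"twist":-1.27,"fingers":150},
  ],
)

```text
time: 0.9
eef_pos: [0.4079, 0.3382, 0.2354]
orientation: [0.662, 0.749, 0.0, 0.0]
ft_force: [0.3, -0.2, 0.2]
finger_gap: 0.0388
```

```bash
python3 - <<'E'
from h import *
T=load("pics/top0.npy");S=load("pics/scene0.npy")
P={}
for k,u,v in(("red",(326.7,217),(336.2,243.4)),("green",(347,215.3),(345.4,255.8)),("yellow",(367.3,214),(354.6,268.5)),("blue",(387.5,213),(363.9,281.6))):
    p,e=tri(T,u,S,v); P[k]=p; print(k,p.round(4),"gap",round(e,4),"top-only z=.09",onz(T,u,.09).round(4))
d=P["red"]-P["blue"]; print("yaw",np.arctan2(-d[0],d[1]),"span",np.linalg.norm(d))
E
```

```text
red [0.6059 0.0041 0.0884] gap 0.0016 top-only z=.09 [0.6064 0.0038 0.09  ]
green [ 0.6089 -0.0438  0.0877] gap 0.0015 top-only z=.09 [ 0.6093 -0.0439  0.09  ]
yellow [ 0.6109 -0.0917  0.0879] gap 0.0013 top-only z=.09 [ 0.6113 -0.0917  0.09  ]
blue [ 0.6124 -0.1394  0.0881] gap 0.0008 top-only z=.09 [ 0.6125 -0.1392  0.09  ]
yaw 0.04520666016493454 span 0.14359375579505085
```

send_rows(
  motion=[
    {"dx":19.2,"dy":-24.8,"dz":0,"twist":-0.07,"fingers":150},
    {"dx":19.2,"dy":-24.8,"dz":0,"twist":-0.07,"fingers":150},
    {"dx":19.2,"dy":-24.8,"dz":0,"twist":-0.07,"fingers":150},
    {"dx":19.2,"dy":-24.8,"dz":0,"twist":-0.07,"fingers":150},
    {"dx":19.2,"dy":-24.8,"dz":0,"twist":-0.07,"fingers":150},
    {"dx":19.2,"dy":-24.8,"dz":0,"twist":-0.07,"fingers":150},
    {"dx":19.2,"dy":-24.8,"dz":0,"twist":-0.07,"fingers":150},
    {"dx":19.2,"dy":-24.8,"dz":0,"twist":-0.07,"fingers":150},
  ],
)

```text
time: 1.7
eef_pos: [0.5998, 0.0905, 0.2345]
orientation: [0.687, 0.727, -0.001, -0.0]
ft_force: [-0.8, 0.5, 0.5]
finger_gap: 0.0384
```

send_rows(
  motion=[
    {"dx":0,"dy":0,"dz":-5,"twist":0,"fingers":150},
    {"dx":0,"dy":0,"dz":-10,"twist":0,"fingers":150},
    {"dx":0,"dy":0,"dz":-14,"twist":0,"fingers":150},
    {"dx":0,"dy":0,"dz":-16.4,"twist":0,"fingers":150},
    {"dx":-1.5,"dy":-0.08,"dz":-16.4,"twist":0,"fingers":150},
    {"dx":-3,"dy":-0.16,"dz":-16.4,"twist":0,"fingers":150},
    {"dx":-4.5,"dy":-0.24,"dz":-16.4,"twist":0,"fingers":150},
    {"dx":-5.8,"dy":-0.3,"dz":-16.4,"twist":0,"fingers":150},
  ],
)

```text
time: 2.5
eef_pos: [0.54, 0.0903, 0.0713]
orientation: [0.685, 0.728, 0.0, 0.0]
ft_force: [4.2, 1.6, -2.2]
finger_gap: 0.0388
```

send_rows(
  motion=[
    {"dx":-0.3,"dy":0,"dz":0,"twist":0,"fingers":150},
    {"dx":-0.6,"dy":0,"dz":0,"twist":0,"fingers":150},
    {"dx":-0.8,"dy":0,"dz":0,"twist":0,"fingers":150},
    {"dx":-1.0,"dy":0,"dz":0,"twist":0,"fingers":150},
    {"dx":-1.1,"dy":0,"dz":0,"twist":0,"fingers":150},
    {"dx":-1.2,"dy":0,"dz":0,"twist":0,"fingers":150},
    {"dx":-1.2,"dy":0,"dz":0,"twist":0,"fingers":150},
    {"dx":-1.2,"dy":0,"dz":0,"twist":0,"fingers":150},
  ],
)

```text
time: 3.3
eef_pos: [0.5306, 0.0891, 0.0717]
orientation: [0.686, 0.728, 0.001, 0.001]
ft_force: [14.3, 4.0, -3.3]
finger_gap: 0.0388
```

Force jumps to 14 N with the tab at its predicted home position, so the cover is shut. Next I back off and rise.

send_rows(
  motion=[
    {"dx":0.8,"dy":0,"dz":0,"twist":0,"fingers":150},
    {"dx":1.1,"dy":0,"dz":0,"twist":0,"fingers":150},
    {"dx":1.1,"dy":0,"dz":4,"twist":0,"fingers":150},
    {"dx":1.1,"dy":0,"dz":9,"twist":0,"fingers":255},
    {"dx":1.1,"dy":0,"dz":14,"twist":0,"fingers":255},
    {"dx":1.1,"dy":0,"dz":19,"twist":0,"fingers":255},
    {"dx":1.1,"dy":0,"dz":24,"twist":0,"fingers":255},
    {"dx":1.1,"dy":0,"dz":28,"twist":0,"fingers":255},
  ],
)

```text
time: 4.1
eef_pos: [0.54, 0.0889, 0.3544]
orientation: [0.686, 0.728, 0.0, 0.0]
ft_force: [0.7, -0.1, -1.3]
finger_gap: 0.0034
```

View pics/s1.png

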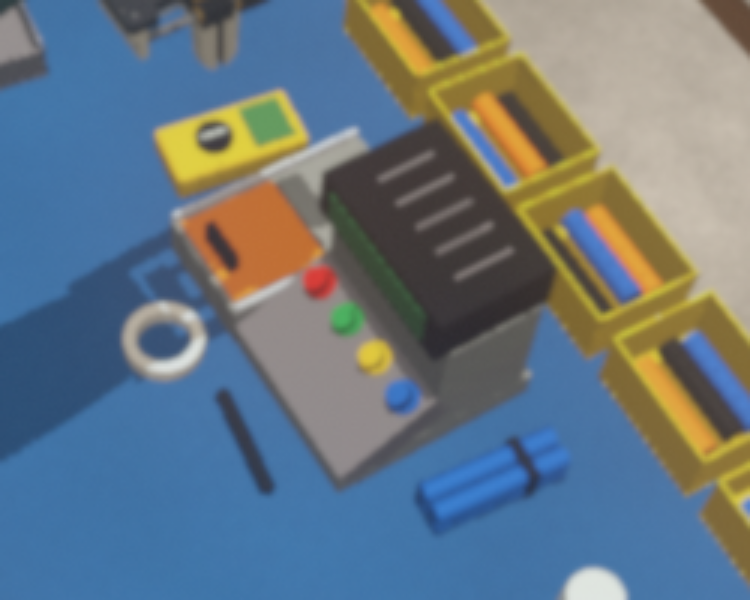

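The picture shows the cover fully home: bay covered, black tab at about (222,245), orange up to the front wall, bystanders in place. The row commands have no tilt axis, so I'll turn the tool and see what happens when the arm is reaching past its range, high over free bench.

send_rows(
  motion=[
    {"dx":45,"dy":0,"dz":6,"twist":1.56,"fingers":255},
    {"dx":45,"dy":0,"dz":6,"twist":1.56,"fingers":255},
    {"dx":45,"dy":0,"dz":6,"twist":1.56,"fingers":255},
    {"dx":45,"dy":0,"dz":6,"twist":1.56,"fingers":255},
    {"dx":45,"dy":0,"dz":6,"twist":1.56,"fingers":255},
    {"dx":45,"dy":0,"dz":6,"twist":1.56,"fingers":255},
    {"dx":45,"dy":0,"dz":6,"twist":1.56,"fingers":255},
    {"dx":45,"dy":0,"dz":6,"twist":1.56,"fingers":255},
  ],
)

```text
time: 4.95
eef_pos: [0.8833, 0.0891, 0.3988]
orientation: [0.242, 0.97, -0.0, -0.001]
ft_force: [0.2, 0.8, 1.3]
finger_gap: 0.0008
```

send_rows(
  motion=[
    {"dx":30,"dy":0,"dz":0,"twist":0.54,"fingers":255},
    {"dx":30,"dy":0,"dz":0,"twist":0.54,"fingers":255},
    {"dx":30,"dy":0,"dz":0,"twist":0.54,"fingers":255},
    {"dx":30,"dy":0,"dz":0,"twist":0.54,"fingers":255},
    {"dx":30,"dy":0,"dz":0,"twist":0.54,"fingers":255},
    {"dx":30,"dy":0,"dz":0,"twist":0.54,"fingers":255},
    {"dx":30,"dy":0,"dz":0,"twist":0.54,"fingers":255},
    {"dx":30,"dy":0,"dz":0,"twist":0.54,"fingers":255},
  ],
)

```text
time: 5.75
eef_pos: [0.974, 0.0767, 0.3188]
orientation: [-0.022, 1.0, 0.001, 0.018]
ft_force: [-0.4, -0.0, -0.3]
finger_gap: 0.0005
```

```bash
python3 - <<'E'
from rig import *
print(get_obs()["joint_positions"].round(3))
E
```

```text
[ 5.200e-02  9.890e-01  7.300e-02  1.000e-03  2.043e+00 -1.563e+00]
```

send_rows(
  motion=[
    {"dx":-10,"dy":0,"dz":8,"twist":0,"fingers":255},
    {"dx":-10,"dy":0,"dz":8,"twist":0,"fingers":255},
    {"dx":-10,"dy":0,"dz":8,"twist":0,"fingers":255},
    {"dx":-10,"dy":0,"dz":8,"twist":0,"fingers":255},
    {"dx":-10,"dy":0,"dz":8,"twist":0,"fingers":255},
    {"dx":-10,"dy":0,"dz":8,"twist":0,"fingers":255},
    {"dx":-10,"dy":0,"dz":8,"twist":0,"fingers":255},
    {"dx":-10,"dy":0,"dz":8,"twist":0,"fingers":255},
  ],
)

```text
time: 6.55
eef_pos: [0.8748, 0.0768, 0.3964]
orientation: [-0.023, 1.0, 0.001, 0.017]
ft_force: [-0.5, -1.0, 0.7]
finger_gap: 0.0002
```

Useful result: the reached pose keeps its lean (2° in the wanted direction) as the new reference. I'll overreach more strongly.

send_rows(
  motion=[
    {"dx":100,"dy":0,"dz":30,"twist":0,"fingers":255},
    {"dx":100,"dy":0,"dz":30,"twist":0,"fingers":255},
    {"dx":100,"dy":0,"dz":30,"twist":0,"fingers":255},
    {"dx":100,"dy":0,"dz":30,"twist":0,"fingers":255},
    {"dx":100,"dy":0,"dz":30,"twist":0,"fingers":255},
    {"dx":100,"dy":0,"dz":30,"twist":0,"fingers":255},
    {"dx":100,"dy":0,"dz":30,"twist":0,"fingers":255},
    {"dx":100,"dy":0,"dz":30,"twist":0,"fingers":255},
  ],
)

```text
time: 7.35
eef_pos: [0.9626, 0.0615, 0.3645]
orientation: [-0.023, 0.999, 0.002, 0.037]
ft_force: [-0.5, 0.1, -0.4]
finger_gap: 0.0004
```

```bash
python3 - <<'E'
from rig import *
print(get_obs()["joint_positions"].round(3))
E
```

```text
[ 0.037  0.942  0.072  0.003  2.052 -1.58 ]
```

send_rows(
  motion=[
    {"dx":100,"dy":0,"dz":60,"twist":0,"fingers":255},
    {"dx":100,"dy":0,"dz":60,"twist":0,"fingers":255},
    {"dx":100,"dy":0,"dz":60,"twist":0,"fingers":255},
    {"dx":100,"dy":0,"dz":60,"twist":0,"fingers":255},
    {"dx":100,"dy":0,"dz":60,"twist":0,"fingers":255},
    {"dx":100,"dy":0,"dz":60,"twist":0,"fingers":255},
    {"dx":100,"dy":0,"dz":60,"twist":0,"fingers":255},
    {"dx":100,"dy":0,"dz":60,"twist":0,"fingers":255},
  ],
)

```text
time: 8.15
eef_pos: [0.9691, 0.0462, 0.3732]
orientation: [-0.023, 0.998, 0.002, 0.054]
ft_force: [0.6, 0.4, 0.5]
finger_gap: 0.0005
```

Another +2° per overreach call. I'll repeat it, four calls at a time.

send_rows(
  motion=[
    {"dx":100,"dy":0,"dz":60,"twist":0,"fingers":255},
    {"dx":100,"dy":0,"dz":60,"twist":0,"fingers":255},
    {"dx":100,"dy":0,"dz":60,"twist":0,"fingers":255},
    {"dx":100,"dy":0,"dz":60,"twist":0,"fingers":255},
    {"dx":100,"dy":0,"dz":60,"twist":0,"fingers":255},
    {"dx":100,"dy":0,"dz":60,"twist":0,"fingers":255},
    {"dx":100,"dy":0,"dz":60,"twist":0,"fingers":255},
    {"dx":100,"dy":0,"dz":60,"twist":0,"fingers":255},
  ],
)

```text
time: 8.95
eef_pos: [0.9768, 0.0349, 0.3813]
orientation: [-0.023, 0.997, 0.002, 0.072]
ft_force: [0.3, 0.6, -0.2]
finger_gap: 0.0005
```

send_rows(
  motion=[
    {"dx":100,"dy":0,"dz":90,"twist":0,"fingers":255},
    {"dx":100,"dy":0,"dz":90,"twist":0,"fingers":255},
    {"dx":100,"dy":0,"dz":90,"twist":0,"fingers":255},
    {"dx":100,"dy":0,"dz":90,"twist":0,"fingers":255},
    {"dx":100,"dy":0,"dz":90,"twist":0,"fingers":255},
    {"dx":100,"dy":0,"dz":90,"twist":0,"fingers":255},
    {"dx":100,"dy":0,"dz":90,"twist":0,"fingers":255},
    {"dx":100,"dy":0,"dz":90,"twist":0,"fingers":255},
  ],
)

```text
time: 9.75
eef_pos: [0.9551, 0.0265, 0.4359]
orientation: [-0.023, 0.996, 0.002, 0.09]
ft_force: [0.4, 0.4, -0.1]
finger_gap: 0.0002
```

send_rows(
  motion=[
    {"dx":200,"dy":0,"dz":40,"twist":0,"fingers":255},
    {"dx":200,"dy":0,"dz":40,"twist":0,"fingers":255},
    {"dx":200,"dy":0,"dz":40,"twist":0,"fingers":255},
    {"dx":200,"dy":0,"dz":40,"twist":0,"fingers":255},
    {"dx":200,"dy":0,"dz":40,"twist":0,"fingers":255},
    {"dx":200,"dy":0,"dz":40,"twist":0,"fingers":255},
    {"dx":200,"dy":0,"dz":40,"twist":0,"fingers":255},
    {"dx":200,"dy":0,"dz":40,"twist":0,"fingers":255},
  ],
)

```text
time: 10.55
eef_pos: [1.0252, 0.0203, 0.3378]
orientation: [-0.023, 0.994, 0.002, 0.109]
ft_force: [-0.3, 0.5, -0.1]
finger_gap: 0.0007
```

send_rows(
  motion=[
    {"dx":12,"dy":0,"dz":5,"twist":0,"fingers":255},
    {"dx":12,"dy":0,"dz":5,"twist":0,"fingers":255},
    {"dx":12,"dy":0,"dz":5,"twist":0,"fingers":255},
    {"dx":12,"dy":0,"dz":5,"twist":0,"fingers":255},
    {"dx":12,"dy":0,"dz":5,"twist":0,"fingers":255},
    {"dx":12,"dy":0,"dz":5,"twist":0,"fingers":255},
    {"dx":12,"dy":0,"dz":5,"twist":0,"fingers":255},
    {"dx":12,"dy":0,"dz":5,"twist":0,"fingers":255},
  ],
)

```text
time: 11.35
eef_pos: [1.0396, 0.0187, 0.3351]
orientation: [-0.023, 0.991, 0.002, 0.129]
ft_force: [0.5, 0.6, -0.5]
finger_gap: 0.0002
```

send_rows(
  motion=[
    {"dx":20,"dy":0,"dz":7,"twist":0,"fingers":255},
    {"dx":20,"dy":0,"dz":7,"twist":0,"fingers":255},
    {"dx":20,"dy":0,"dz":7,"twist":0,"fingers":255},
    {"dx":20,"dy":0,"dz":7,"twist":0,"fingers":255},
    {"dx":20,"dy":0,"dz":7,"twist":0,"fingers":255},
    {"dx":20,"dy":0,"dz":7,"twist":0,"fingers":255},
    {"dx":20,"dy":0,"dz":7,"twist":0,"fingers":255},
    {"dx":20,"dy":0,"dz":7,"twist":0,"fingers":255},
  ],
)

```text
time: 12.15
eef_pos: [1.0603, 0.0165, 0.3198]
orientation: [-0.023, 0.989, 0.002, 0.148]
ft_force: [0.1, -0.0, -0.0]
finger_gap: 0.0001
```

send_rows(
  motion=[
    {"dx":20,"dy":0,"dz":7,"twist":0,"fingers":255},
    {"dx":20,"dy":0,"dz":7,"twist":0,"fingers":255},
    {"dx":20,"dy":0,"dz":7,"twist":0,"fingers":255},
    {"dx":20,"dy":0,"dz":7,"twist":0,"fingers":255},
    {"dx":20,"dy":0,"dz":7,"twist":0,"fingers":255},
    {"dx":20,"dy":0,"dz":7,"twist":0,"fingers":255},
    {"dx":20,"dy":0,"dz":7,"twist":0,"fingers":255},
    {"dx":20,"dy":0,"dz":7,"twist":0,"fingers":255},
  ],
)

```text
time: 12.95
eef_pos: [1.0795, 0.0146, 0.3074]
orientation: [-0.023, 0.986, 0.002, 0.168]
ft_force: [-1.1, 0.2, 1.2]
finger_gap: 0.0001
```

send_rows(
  motion=[
    {"dx":20,"dy":0,"dz":8,"twist":0,"fingers":255},
    {"dx":20,"dy":0,"dz":8,"twist":0,"fingers":255},
    {"dx":20,"dy":0,"dz":8,"twist":0,"fingers":255},
    {"dx":20,"dy":0,"dz":8,"twist":0,"fingers":255},
    {"dx":20,"dy":0,"dz":8,"twist":0,"fingers":255},
    {"dx":20,"dy":0,"dz":8,"twist":0,"fingers":255},
    {"dx":20,"dy":0,"dz":8,"twist":0,"fingers":255},
    {"dx":20,"dy":0,"dz":8,"twist":0,"fingers":255},
  ],
)

```text
time: 13.75
eef_pos: [1.0943, 0.0131, 0.3038]
orientation: [-0.023, 0.982, 0.002, 0.187]
ft_force: [-0.4, -0.4, 0.4]
finger_gap: 0.0005
```

send_rows(
  motion=[
    {"dx":20,"dy":0,"dz":8,"twist":0,"fingers":255},
    {"dx":20,"dy":0,"dz":8,"twist":0,"fingers":255},
    {"dx":20,"dy":0,"dz":8,"twist":0,"fingers":255},
    {"dx":20,"dy":0,"dz":8,"twist":0,"fingers":255},
    {"dx":20,"dy":0,"dz":8,"twist":0,"fingers":255},
    {"dx":20,"dy":0,"dz":8,"twist":0,"fingers":255},
    {"dx":20,"dy":0,"dz":8,"twist":0,"fingers":255},
    {"dx":20,"dy":0,"dz":8,"twist":0,"fingers":255},
  ],
)

```text
time: 14.55
eef_pos: [1.1086, 0.0117, 0.3016]
orientation: [-0.022, 0.978, 0.002, 0.207]
ft_force: [-0.1, -0.3, 0.9]
finger_gap: 0.0005
```

send_rows(
  motion=[
    {"dx":20,"dy":0,"dz":8,"twist":0,"fingers":255},
    {"dx":20,"dy":0,"dz":8,"twist":0,"fingers":255},
    {"dx":20,"dy":0,"dz":8,"twist":0,"fingers":255},
    {"dx":20,"dy":0,"dz":8,"twist":0,"fingers":255},
    {"dx":20,"dy":0,"dz":8,"twist":0,"fingers":255},
    {"dx":20,"dy":0,"dz":8,"twist":0,"fingers":255},
    {"dx":20,"dy":0,"dz":8,"twist":0,"fingers":255},
    {"dx":20,"dy":0,"dz":8,"twist":0,"fingers":255},
  ],
)

```text
time: 15.35
eef_pos: [1.1223, 0.0105, 0.3005]
orientation: [-0.022, 0.974, 0.001, 0.226]
ft_force: [-0.8, 0.3, -0.3]
finger_gap: 0.0007
```

Lean is now 26° in the right direction. Next I bring the tool back over the hood to the front of the blue key.

send_rows(
  motion=[
    {"dx":-58,"dy":-15,"dz":4,"twist":0.02,"fingers":255},
    {"dx":-58,"dy":-15,"dz":4,"twist":0.02,"fingers":255},
    {"dx":-58,"dy":-15,"dz":4,"twist":0.02,"fingers":255},
    {"dx":-58,"dy":-15,"dz":4,"twist":0.02,"fingers":255},
    {"dx":-58,"dy":-15,"dz":4,"twist":0.02,"fingers":255},
    {"dx":-58,"dy":-15,"dz":4,"twist":0.02,"fingers":255},
    {"dx":-58,"dy":-15,"dz":4,"twist":0.02,"fingers":255},
    {"dx":-58,"dy":-15,"dz":4,"twist":0.02,"fingers":255},
  ],
)

```text
time: 16.15
eef_pos: [0.8339, -0.0657, 0.3246]
orientation: [-0.032, 0.973, 0.003, 0.227]
ft_force: [0.7, -0.7, 1.4]
finger_gap: 0.0004
```

send_rows(
  motion=[
    {"dx":-29.4,"dy":-7.5,"dz":1,"twist":0,"fingers":255},
    {"dx":-29.4,"dy":-7.5,"dz":1,"twist":0,"fingers":255},
    {"dx":-29.4,"dy":-7.5,"dz":1,"twist":0,"fingers":255},
    {"dx":-29.4,"dy":-7.5,"dz":1,"twist":0,"fingers":255},
    {"dx":-29.4,"dy":-7.5,"dz":1,"twist":0,"fingers":255},
    {"dx":-29.4,"dy":-7.5,"dz":1,"twist":0,"fingers":255},
    {"dx":-29.4,"dy":-7.5,"dz":1,"twist":0,"fingers":255},
    {"dx":-29.4,"dy":-7.5,"dz":1,"twist":0,"fingers":255},
  ],
)

```text
time: 16.95
eef_pos: [0.5415, -0.1408, 0.3357]
orientation: [-0.031, 0.973, 0.003, 0.228]
ft_force: [0.9, 0.3, -0.5]
finger_gap: 0.0003
```

send_rows(
  motion=[
    {"dx":0,"dy":0,"dz":-5,"twist":0,"fingers":255},
    {"dx":0,"dy":0,"dz":-10,"twist":0,"fingers":255},
    {"dx":1,"dy":0,"dz":-14.5,"twist":0,"fingers":255},
    {"dx":3,"dy":0,"dz":-18,"twist":0,"fingers":255},
    {"dx":4.5,"dy":0,"dz":-20.3,"twist":0,"fingers":255},
    {"dx":5.2,"dy":0,"dz":-21.5,"twist":0,"fingers":255},
    {"dx":5.8,"dy":0.1,"dz":-22.5,"twist":0,"fingers":255},
    {"dx":5.8,"dy":0.1,"dz":-22.5,"twist":0,"fingers":255},
  ],
)

```text
time: 17.75
eef_pos: [0.6006, -0.139, 0.1083]
orientation: [-0.032, 0.974, 0.004, 0.226]
ft_force: [-0.1, -0.5, -0.4]
finger_gap: 0.0005
```

```bash
python3 - <<'E'
from rig import *
import cv2,numpy as np
o=get_obs(); print(o["eef_pos"].round(4),o["ft_force"].round(2),o["moment"].round(3))
s=snapshot("scene"); cv2.imwrite("pics/s2.png",cv2.resize(s["pixels"][150:350,230:480],None,fx=3,fy=3))
E
```

```text
[ 0.6006 -0.139   0.1083] [-0.06 -0.5  -0.38] [ 0.023  0.266 -0.004]
```

View pics/s2.png

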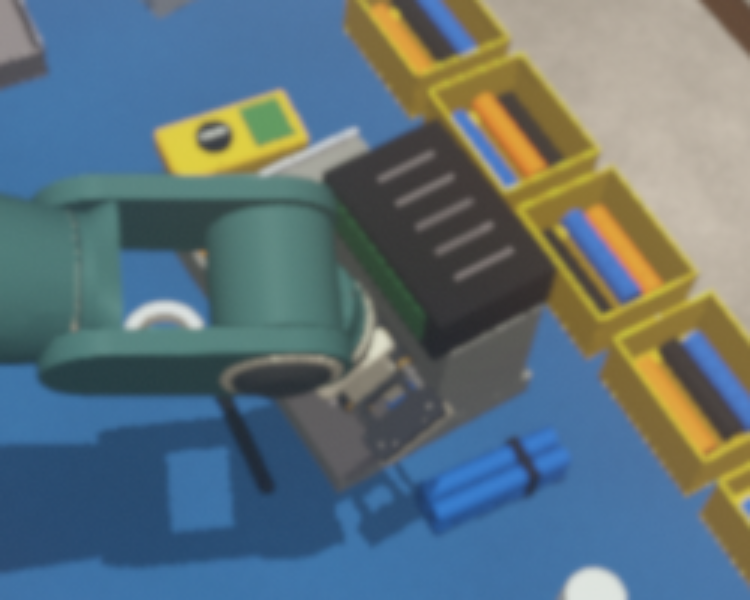

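send_rows(
  motion=[
    {"dx":0.2,"dy":0,"dz":-0.35,"twist":0,"fingers":255},
    {"dx":0.4,"dy":0,"dz":-0.7,"twist":0,"fingers":255},
    {"dx":0.5,"dy":0,"dz":-0.87,"twist":0,"fingers":255},
    {"dx":0.6,"dy":0,"dz":-1.04,"twist":0,"fingers":255},
    {"dx":0.67,"dy":0,"dz":-1.16,"twist":0,"fingers":255},
    {"dx":0.72,"dy":0,"dz":-1.25,"twist":0,"fingers":255},
    {"dx":0.75,"dy":0,"dz":-1.3,"twist":0,"fingers":255},
    {"dx":0.75,"dy":0,"dz":-1.3,"twist":0,"fingers":255},
  ],
)

```text
time: 18.6
eef_pos: [0.6078, -0.1395, 0.0965]
orientation: [-0.032, 0.973, 0.003, 0.227]
ft_force: [-0.6, 1.0, 3.3]
finger_gap: 0.0006
```

```bash
cat > f.py <<'E'
from rig import *
import numpy as np,sys
B=dict(blue=(.6124,-.1394,.0881),yellow=(.6109,-.0917,.0879),green=(.6089,-.0438,.0877))[sys.argv[1]]
d=np.array([-.4994,-.025,.866]);o=get_obs();r=o["eef_pos"]-np.array(B);p=r@d
print("p mm",round(8+1000*p,2),"off mm",(1000*(r-p*d)).round(1),"axial N",round(float(o["ft_force"]@d),2),o["ft_force"].round(2),"t",o["time"])
E
python3 f.py blue
```

```text
p mm 17.56 off mm [0.2 0.2 0.1] axial N 3.17 [-0.64  0.99  3.32] t 18.6
```

send_rows(
  motion=[
    {"dx":0.05,"dy":0,"dz":-0.09,"twist":0,"fingers":255},
    {"dx":0.1,"dy":0,"dz":-0.17,"twist":0,"fingers":255},
    {"dx":0.15,"dy":0,"dz":-0.26,"twist":0,"fingers":255},
    {"dx":0.17,"dy":0,"dz":-0.3,"twist":0,"fingers":255},
    {"dx":0.17,"dy":0,"dz":-0.3,"twist":0,"fingers":255},
    {"dx":0.17,"dy":0,"dz":-0.3,"twist":0,"fingers":255},
    {"dx":0.17,"dy":0,"dz":-0.3,"twist":0,"fingers":255},
    {"dx":0.17,"dy":0,"dz":-0.3,"twist":0,"fingers":255},
  ],
)

```text
time: 19.4
eef_pos: [0.6096, -0.1394, 0.0937]
orientation: [-0.032, 0.973, 0.003, 0.227]
ft_force: [-5.0, 2.0, 7.2]
finger_gap: 0.0007
```

```bash
python3 f.py blue
```

```text
p mm 14.26 off mm [0.3 0.1 0.2] axial N 8.68 [-5.03  1.97  7.17] t 19.4
```

Blue bottomed out at about 8.7 N axial, and held. Hold a little longer, release, and shift over yellow.

send_rows(
  motion=[
    {"dx":0,"dy":0,"dz":0,"twist":0,"fingers":255},
    {"dx":0,"dy":0,"dz":0,"twist":0,"fingers":255},
    {"dx":-0.5,"dy":0,"dz":0.87,"twist":0,"fingers":255},
    {"dx":-1.0,"dy":0,"dz":1.73,"twist":0,"fingers":255},
    {"dx":-1.1,"dy":0,"dz":1.9,"twist":0,"fingers":255},
    {"dx":-1.2,"dy":2.4,"dz":1.9,"twist":0,"fingers":255},
    {"dx":-1.25,"dy":4.77,"dz":1.9,"twist":0,"fingers":255},
    {"dx":-1.25,"dy":4.77,"dz":1.9,"twist":0,"fingers":255},
  ],
)

```text
time: 20.2
eef_pos: [0.5967, -0.0899, 0.1123]
orientation: [-0.033, 0.973, 0.004, 0.226]
ft_force: [0.0, 0.2, 0.1]
finger_gap: 0.0007
```

```bash
python3 f.py yellow
```

```text
p mm 36.22 off mm [-0.2  2.5 -0. ] axial N 0.08 [0.02 0.15 0.11] t 20.2
```

send_rows(
  motion=[
    {"dx":0.35,"dy":-0.2,"dz":-0.61,"twist":0,"fingers":255},
    {"dx":0.65,"dy":-0.2,"dz":-1.13,"twist":0,"fingers":255},
    {"dx":0.73,"dy":-0.2,"dz":-1.26,"twist":0,"fingers":255},
    {"dx":0.8,"dy":-0.2,"dz":-1.39,"twist":0,"fingers":255},
    {"dx":0.87,"dy":-0.2,"dz":-1.5,"twist":0,"fingers":255},
    {"dx":0.93,"dy":-0.2,"dz":-1.61,"twist":0,"fingers":255},
    {"dx":0.98,"dy":-0.2,"dz":-1.7,"twist":0,"fingers":255},
    {"dx":0.98,"dy":-0.2,"dz":-1.7,"twist":0,"fingers":255},
  ],
)

```text
time: 21.0
eef_pos: [0.6068, -0.0938, 0.0954]
orientation: [-0.032, 0.973, 0.003, 0.226]
ft_force: [-2.8, -2.8, 1.8]
finger_gap: 0.0004
```

```bash
python3 f.py yellow
```

```text
p mm 16.6 off mm [ 0.2 -1.9  0. ] axial N 2.98 [-2.8  -2.76  1.75] t 21.0
```

send_rows(
  motion=[
    {"dx":0.05,"dy":0,"dz":-0.09,"twist":0,"fingers":255},
    {"dx":0.1,"dy":0,"dz":-0.17,"twist":0,"fingers":255},
    {"dx":0.15,"dy":0,"dz":-0.26,"twist":0,"fingers":255},
    {"dx":0.2,"dy":0,"dz":-0.35,"twist":0,"fingers":255},
    {"dx":0.2,"dy":0,"dz":-0.35,"twist":0,"fingers":255},
    {"dx":0.2,"dy":0,"dz":-0.35,"twist":0,"fingers":255},
    {"dx":0.2,"dy":0,"dz":-0.35,"twist":0,"fingers":255},
    {"dx":0.2,"dy":0,"dz":-0.35,"twist":0,"fingers":255},
  ],
)

```text
time: 21.8
eef_pos: [0.6088, -0.0937, 0.092]
orientation: [-0.032, 0.973, 0.003, 0.227]
ft_force: [-2.8, -1.3, 4.5]
finger_gap: 0.0004
```

```bash
python3 f.py yellow
```

```text
p mm 12.63 off mm [ 0.2 -1.9  0.1] axial N 5.34 [-2.78 -1.29  4.52] t 21.8
```

send_rows(
  motion=[
    {"dx":0.04,"dy":0,"dz":-0.07,"twist":0,"fingers":255},
    {"dx":0.06,"dy":0,"dz":-0.1,"twist":0,"fingers":255},
    {"dx":0.06,"dy":0,"dz":-0.1,"twist":0,"fingers":255},
    {"dx":0.06,"dy":0,"dz":-0.1,"twist":0,"fingers":255},
    {"dx":0.06,"dy":0,"dz":-0.1,"twist":0,"fingers":255},
    {"dx":0.06,"dy":0,"dz":-0.1,"twist":0,"fingers":255},
    {"dx":0.06,"dy":0,"dz":-0.1,"twist":0,"fingers":255},
    {"dx":0.06,"dy":0,"dz":-0.1,"twist":0,"fingers":255},
  ],
)

```text
time: 22.6
eef_pos: [0.6094, -0.0937, 0.0909]
orientation: [-0.032, 0.973, 0.004, 0.227]
ft_force: [-2.8, -1.4, 5.4]
finger_gap: 0.0008
```

```bash
python3 f.py yellow
```

```text
p mm 11.4 off mm [ 0.2 -1.9  0.1] axial N 6.12 [-2.85 -1.41  5.38] t 22.6
```

send_rows(
  motion=[
    {"dx":-0.5,"dy":0,"dz":0.87,"twist":0,"fingers":255},
    {"dx":-1.0,"dy":0,"dz":1.73,"twist":0,"fingers":255},
    {"dx":-1.2,"dy":0,"dz":2.08,"twist":0,"fingers":255},
    {"dx":-1.3,"dy":2,"dz":2.08,"twist":0,"fingers":255},
    {"dx":-1.4,"dy":4,"dz":2.08,"twist":0,"fingers":255},
    {"dx":-1.4,"dy":4.85,"dz":2.08,"twist":0,"fingers":255},
    {"dx":-1.4,"dy":4.85,"dz":2.08,"twist":0,"fingers":255},
    {"dx":-1.4,"dy":4.85,"dz":2.08,"twist":0,"fingers":255},
  ],
)

```text
time: 23.4
eef_pos: [0.5954, -0.0454, 0.1117]
orientation: [-0.032, 0.973, 0.003, 0.226]
ft_force: [0.2, -0.4, 0.2]
finger_gap: 0.0005
```

```bash
python3 f.py green
```

```text
p mm 35.56 off mm [ 0.2 -0.9  0.1] axial N 0.07 [ 0.18 -0.42  0.18] t 23.4
```

Advance 19 mm to feel for green.

send_rows(
  motion=[
    {"dx":0.35,"dy":0,"dz":-0.61,"twist":0,"fingers":255},
    {"dx":0.63,"dy":0,"dz":-1.1,"twist":0,"fingers":255},
    {"dx":0.71,"dy":0,"dz":-1.23,"twist":0,"fingers":255},
    {"dx":0.78,"dy":0,"dz":-1.35,"twist":0,"fingers":255},
    {"dx":0.85,"dy":0,"dz":-1.47,"twist":0,"fingers":255},
    {"dx":0.91,"dy":0,"dz":-1.58,"twist":0,"fingers":255},
    {"dx":0.95,"dy":0,"dz":-1.65,"twist":0,"fingers":255},
    {"dx":0.95,"dy":0,"dz":-1.65,"twist":0,"fingers":255},
  ],
)

```text
time: 24.2
eef_pos: [0.6049, -0.0453, 0.0952]
orientation: [-0.032, 0.973, 0.003, 0.226]
ft_force: [-1.7, -1.3, 1.6]
finger_gap: 0.0003
```

```bash
python3 f.py green
```

```text
p mm 16.53 off mm [ 0.2 -1.3  0.1] axial N 2.25 [-1.7  -1.29  1.58] t 24.2
```

send_rows(
  motion=[
    {"dx":0.06,"dy":0,"dz":-0.1,"twist":0,"fingers":255},
    {"dx":0.12,"dy":0,"dz":-0.21,"twist":0,"fingers":255},
    {"dx":0.18,"dy":0,"dz":-0.31,"twist":0,"fingers":255},
    {"dx":0.24,"dy":0,"dz":-0.42,"twist":0,"fingers":255},
    {"dx":0.24,"dy":0,"dz":-0.42,"twist":0,"fingers":255},
    {"dx":0.24,"dy":0,"dz":-0.42,"twist":0,"fingers":255},
    {"dx":0.24,"dy":0,"dz":-0.42,"twist":0,"fingers":255},
    {"dx":0.24,"dy":0,"dz":-0.42,"twist":0,"fingers":255},
  ],
)

```text
time: 25.0
eef_pos: [0.6073, -0.0452, 0.0911]
orientation: [-0.032, 0.973, 0.004, 0.227]
ft_force: [-3.5, -0.1, 4.2]
finger_gap: 0.0004
```

```bash
python3 f.py green
```

```text
p mm 11.76 off mm [ 0.3 -1.3  0.1] axial N 5.41 [-3.49 -0.09  4.23] t 25.0
```

Axial 5.4 N, about 6 mm down. A little further and hold.

send_rows(
  motion=[
    {"dx":0.03,"dy":0,"dz":-0.05,"twist":0,"fingers":255},
    {"dx":0.05,"dy":0,"dz":-0.09,"twist":0,"fingers":255},
    {"dx":0.05,"dy":0,"dz":-0.09,"twist":0,"fingers":255},
    {"dx":0.05,"dy":0,"dz":-0.09,"twist":0,"fingers":255},
    {"dx":0.05,"dy":0,"dz":-0.09,"twist":0,"fingers":255},
    {"dx":0.05,"dy":0,"dz":-0.09,"twist":0,"fingers":255},
    {"dx":0.05,"dy":0,"dz":-0.09,"twist":0,"fingers":255},
    {"dx":0.05,"dy":0,"dz":-0.09,"twist":0,"fingers":255},
  ],
)

```text
time: 25.8
eef_pos: [0.6078, -0.0452, 0.0903]
orientation: [-0.032, 0.973, 0.004, 0.227]
ft_force: [-6.6, 1.9, 7.5]
finger_gap: 0.0005
```

```bash
python3 f.py green
```

```text
p mm 10.84 off mm [ 0.3 -1.3  0.2] axial N 9.75 [-6.56  1.89  7.53] t 25.8
```

send_rows(
  motion=[
    {"dx":-0.5,"dy":0,"dz":0.87,"twist":0,"fingers":255},
    {"dx":-1.5,"dy":0,"dz":2.6,"twist":0,"fingers":255},
    {"dx":-3.5,"dy":0,"dz":5.5,"twist":0,"fingers":255},
    {"dx":-6,"dy":0,"dz":8.5,"twist":0,"fingers":255},
    {"dx":-9,"dy":0,"dz":12,"twist":0,"fingers":255},
    {"dx":-12,"dy":2,"dz":16,"twist":0,"fingers":255},
    {"dx":-14,"dy":5,"dz":19,"twist":0,"fingers":255},
    {"dx":-16,"dy":8,"dz":22,"twist":0,"fingers":255},
  ],
)

```text
time: 26.6
eef_pos: [0.446, 0.0349, 0.312]
orientation: [-0.031, 0.973, 0.003, 0.227]
ft_force: [0.2, 1.2, 0.1]
finger_gap: 0.0003
```

```bash
python3 - <<'E'
from rig import *
import cv2,numpy as np
s=snapshot("scene"); t=snapshot("top"); a=cv2.resize(s["pixels"][130:380,220:480],(400,385)); b=cv2.resize(t["pixels"][130:330,200:520],(400,250))
b=np.vstack([b,np.zeros((135,400,3),np.uint8)]); cv2.imwrite("pics/end.png",np.hstack([a,b])); print(get_obs()["ft_force"].round(2))
E
```

```text
[ 0.65  0.42 -1.21]
```

View pics/end.png

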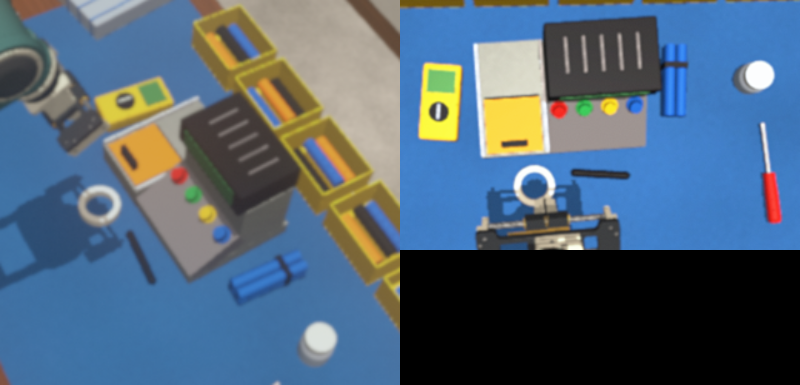

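Final views: cover shut with its tab at the front (515,143), all keys clear, bystanders in place, arm well away. Handing in.

```bash
python3 -c "
from rig import *
print(close_job())"
```

```text
the job is handed in; nothing more can be done
None
```

The cover is shut, and the blue, yellow and green keys were pressed in that order, each released before the next. I handed the job in at about 26.7 s. It gave no verdict, so these results come from my own readings.

- **Cover:** I pushed the tab until the force jumped to 14 N at its predicted home position. Pictures then, and again at the end, show the bay fully covered.
- **Tilt:** The move commands have no tilt axis. I reached past the arm's range high over the bench, which leaned the tool about 2° per call and kept it. This reached about 26° instead of the suggested 30°, and gave enough clearance from the hood.
- **Keys:** I felt for each key along its axis and held it for well over half a second:

| Key | Top height felt (mm) | Final axial force (N) | How far down |
|---|---|---|---|
| Blue | about 21 | 8.7 | bottomed |
| Yellow | about 19 | 6.1 | about bottomed |
| Green | about 18 | 9.8 | bottomed |

- **Limits of the checks:** Force was read only between moves, and the highest reading on a key was about 10 N. I had no direct reading of key travel; I worked it out from the force and the spring data.
- **Last checks:** The end pictures show the red key untouched and the bystanders in place. The arm was clear of everything, with about 1 N of force noise. I saw no failed check, apart from a 2 mm sideways offset on yellow, which did not matter.

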